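# Set out the bench for a pH meter calibration

## Robot

A 6-joint arm with a two-finger parallel gripper is mounted at the origin on the work surface. World frame = base frame: x ahead of the robot, y to its left, z up, the work surface at z = 0. Lengths are in m, angles in rad, forces in N, time in s.
With the tool pointing down it reaches from about 0.225 to 0.725 m from the base axis. Payload 3.1 kg.
Tool frame: the origin (TCP) lies midway between the tips of the shut fingers; the grasp point (between the pads) lies 19 mm behind it; z points along the fingers, y is the line along which they close (so a half turn about z gives the same grasp; the last joint's range is limited). The gripper opens to 85 mm and grips with 20 to 120 N. Pads are 22 mm wide; open, the fingers measure 114 mm over their backs; the gripper's body (76 mm by 85 mm) begins 54 mm behind the grasp point. The pads swing forward as they close: fully open they stand 13 mm farther back than shut.
Start: joints at [-0.128, 0.048, 0.099, 1.622, 0, 1.443], TCP at [0.525, -0, 0.192] pointing down, gripper open.
Joint ranges: [-2.91, 2.91], [-0.99, 1.94], [-1.21, 1.42], [-2.12, 2.29], [-1.49, 1.47], [-3.14, 3.14]. Speed limits (rad/s): [2.79, 2.79, 3.14, 3.14, 3.14, 3.14].

## Interface

Orientations are given as a 3x3 rotation matrix whose columns are the frame's x, y, z axes.
In Python, from station import get_obs, camera, r gives the robot as it stands.
- The arm moves only by the shell command python3 -m pendant 'ROWS'. ROWS is JSON, a list of rows, each an object with "claw": the closure, from -1 (fully open) to 1 (shut), so that 0 is half open; "linear": the shift along the tool's x, y, z in cm, a list of three; "delta_rot": the turn, a rotation vector about the tool's x, y, z in rad, a list of three. A call has 1 to 8 rows; each row shifts and turns the commanded pose from where the row before left it, along the tool's axes as they then stand; what a row does not reach is not made up. A row lasts 1/10 s, in which the tool goes at most 50 mm and 8.59 degrees, less where a joint would pass 70% of its speed; a pose out of reach is approached as far as the arm can. A call with a gripper value outside its range is refused whole. The fingers move at their own pace and stop on an object; the grip force is fixed at half the most. Time passes only in rows, so rows that do not move let the fingers close. It gives the time, the measured TCP pose, the force, the opening and the grip force at its end, in the units of the state.
- get_obs(): the state, without advancing time (a new reading comes with each control period).
- camera(name): name is "scene" or "side" or "wrist"; returns a dict with "image" (400x640x3 uint8, red, green, blue), "camera_matrix" (3x3 intrinsics, pixels), "rvec" (rotation vector, rad) and "tvec" (3), from world to camera coordinates, as OpenCV has them; the wrist camera has in their place "mount" (4x4, takes a point from camera to tool coordinates, whose origin is the TCP and whose axes are the flange's). Camera axes: x right, y down, z forward; pixel columns grow to the right and rows downward; lengths in m; the calibration is good to about 2 mm. A picture is of the moment at which its call begins: read the wrist's pose just before it. There is no depth.
- r.close_job(): hands the job in; it is judged then, once.
The state is a dict: "time": time; "q": joint angles; "qvel": joint speeds; "tau": joint torques, N m; "position": TCP position; "tool_rot": TCP orientation; "ft_force": force on the tool from outside, world axes, zero at the start; "torque": the same for the moment, N m; "finger_gap": finger opening in m; "gripper_force": force on a finger pad.
Only numpy, scipy, OpenCV 4.12 (cv2) and the standard library are available. Lean on these libraries where they do the work, as an engineer would, in place of code of your own. Each camera call takes 0.05 s, during which the arm holds its last target. There are 200 camera calls.

## Task

Set out the bench for calibrating the pH meter: stand the glass beaker on the middle of the magnetic stirrer's plate, and stand the three buffer bottles in the three compartments of the bottle tray in their order of use, the yellow one at the end nearest the stirrer, the red one in the middle and the blue one at the far end. Stand the white rinse cup on the bench between the stirrer and the tray, about 3 cm from the stirrer's side and level with the middle of its plate. Set each thing down upright, without dropping it, and leave the green-capped bottle, the brown bottle and the salt jar where they stand.

Things in the scene. Friction and masses are not known exactly. Their poses are not given: they have to be found in the camera images.
- yellow_buffer: Buffer bottle: white plastic, round, with a yellow screw cap and a yellow label band. Loose, 48 mm in diameter up to 72 mm, then narrowing to the cap; 112 mm tall in all, about 130 g, closed. The cap, 32 mm in diameter, runs from 87 to 112 mm. Origin: centre of the underside; z up.
- red_buffer: Buffer bottle: the same as the yellow one (same sizes and origin), with a red cap and label band. Loose.
- blue_buffer: Buffer bottle: the same as the yellow one (same sizes and origin), with a blue cap and label band. Loose.
- glass_beaker: Small clear glass beaker, empty, round: 52 mm outside diameter all the way up, 70 mm tall, wall 3 mm, about 70 g, white marks on one side; a small spout at the rim stands out 6 mm on its own +x side (look only). Loose. Origin: centre of the underside; z up.
- rinse_cup: Opaque white plastic cup with an orange rim and an orange band of tape below it, empty, round: 54 mm outside diameter at the foot, 58 mm at the rim, 66 mm tall, wall 3 mm, about 50 g. Loose. Origin: centre of the underside; z up.
- stirrer: Magnetic stirrer, fixed, white: case 46 mm high, own y from -65 to +65 mm, own x from -75 to +65 mm; blue panel with a black knob (12 mm out) on its front, own -x, towards the robot; on top a round plate 112 mm across with two blue centring rings, its top 58 mm above the bench. Origin: on the bench under the plate's middle; own y to the robot's left, within 0.25 rad. Left or right of the tray.
- bottle_tray: Bottle tray, fixed: open grey plastic box 85 mm deep (own x), 240 mm long (own y), walls 4 mm thick and 30 mm high, floor 4 mm above the bench. Two cross walls of equal height make three compartments in a row along y, each 77 x 75 mm inside, centres at y = -79, 0, +79 mm. Origin: centre of the underside; own y to the robot's left, within 0.3 rad.
- green_bottle: Bottle like the yellow buffer bottle (same sizes and origin) with a green cap and label band, loose. Not needed; it stays where it stands.
- amber_bottle: Brown bottle of the same sizes as the yellow buffer bottle, same origin, with a black cap and a black label band, loose. Not needed; it stays where it stands.
- salt_jar: Squat white jar with a black lid, 57 mm in diameter and 50 mm tall, loose, behind the gap between stirrer and tray. Origin: centre of the underside. Not needed; it stays where it stands.

How it is judged:
At the end, for the whole second after the job is handed in: All upright and at rest: beaker on the plate within 15 mm of its middle; bottles on the tray's floor, yellow in the end compartment nearest the stirrer, red middle, blue far; cup on the bench on the stirrer's tray side, centre 97-153 mm from the stirrer's origin along its y, within 30 mm along x (x of yellow_buffer in the frame of bottle_tray between -0.02 and 0.02 m and z of yellow_buffer in the frame of bottle_tray between -0.004 and 0.012 m and x of red_buffer in the frame of bottle_tray between -0.02 and 0.02 m and z of red_buffer in the frame of bottle_tray between -0.004 and 0.012 m and x of blue_buffer in the frame of bottle_tray between -0.02 and 0.02 m and z of blue_buffer in the frame of bottle_tray between -0.004 and 0.012 m and angle between each of yellow_buffer, red_buffer, blue_buffer, glass_beaker, rinse_cup's own z axis and vertical below 0.1 rad and linear speed of each of yellow_buffer, red_buffer, blue_buffer, glass_beaker, rinse_cup below 0.02 m/s and horizontal distance between glass_beaker and stirrer below 0.015 m and z of glass_beaker in the frame of stirrer between 0.052 and 0.064 m and x of rinse_cup in the frame of stirrer between -0.03 and 0.03 m and height (world z) of rinse_cup between -0.004 and 0.006 m and ((y of stirrer in the frame of bottle_tray above 0 m and y of yellow_buffer in the frame of bottle_tray between 0.0587 and 0.0987 m and y of red_buffer in the frame of bottle_tray between -0.02 and 0.02 m and y of blue_buffer in the frame of bottle_tray between -0.0987 and -0.0587 m and y of rinse_cup in the frame of stirrer between -0.153 and -0.097 m) or (y of stirrer in the frame of bottle_tray below 0 m and y of yellow_buffer in the frame of bottle_tray between -0.0987 and -0.0587 m and y of red_buffer in the frame of bottle_tray between -0.02 and 0.02 m and y of blue_buffer in the frame of bottle_tray between 0.0587 and 0.0987 m and y of rinse_cup in the frame of stirrer between 0.097 and 0.153 m))); the robot touches nothing.
It fails at once if the green-capped bottle, the brown bottle or the salt jar is moved by more than 20 mm or tipped (distance of any of green_bottle, amber_bottle, salt_jar from where it was at the start of the episode above 0.02 m or angle between any of green_bottle, amber_bottle, salt_jar's own z axis and vertical above 0.4 rad).
It fails at once if one of the things is tipped over (leans more than 0.6 rad) (angle between any of yellow_buffer, red_buffer, blue_buffer, glass_beaker, rinse_cup's own z axis and vertical above 0.6 rad).
It fails at once if one of the things is dropped (falls free of the fingers faster than 0.6 m/s, that is from more than about 2 cm) ((contact force between the fingers and yellow_buffer below 0.05 N and linear speed of yellow_buffer above 0.6 m/s) or (contact force between the fingers and red_buffer below 0.05 N and linear speed of red_buffer above 0.6 m/s) or (contact force between the fingers and blue_buffer below 0.05 N and linear speed of blue_buffer above 0.6 m/s) or (contact force between the fingers and glass_beaker below 0.05 N and linear speed of glass_beaker above 0.6 m/s) or (contact force between the fingers and rinse_cup below 0.05 N and linear speed of rinse_cup above 0.6 m/s)).
It also fails if it takes over 131 s, if anything falls off the work surface, if the arm or the gripper's body presses on something with over 40 N, if the wrist force passes 120 N, or if a joint passes its speed limit or range.

## Working session

There is one attempt and no reset: what is moved stays moved. The work goes in short steps, Python scripts to look and compute and a shell command to move; the robot and the scene stay as the last step left them, time stands still between calls to the robot, and variables do not carry over. Pictures are saved under pics/ and viewed, at most 14 in all, crops included, and the job is handed in when it is done.

```bash
mkdir -p pics; ls; cat > h.py <<'E'
import numpy as np, cv2
from station import get_obs, camera, r
def snap(name,fn):
    o=get_obs(); c=camera(name); cv2.imwrite('pics/'+fn,cv2.cvtColor(c['image'],cv2.COLOR_RGB2BGR))
    K=np.array(c['camera_matrix'])
    if 'mount' in c:
        T=np.eye(4);T[:3,:3]=o['tool_rot'];T[:3,3]=o['position'];T=T@np.array(c['mount']);R=T[:3,:3].T;t=-R@T[:3,3]
    else:
        R=cv2.Rodrigues(np.array(c['rvec'],float))[0];t=np.array(c['tvec'],float).ravel()
    np.savez('pics/'+fn[:-4]+'.npz',K=K,R=R,t=t)
    return K,R,t
def load(fn):
    d=np.load('pics/'+fn+'.npz');return d['K'],d['R'],d['t']
def pix2plane(cal,uv,z):
    K,R,t=cal;d=R.T@np.linalg.inv(K)@np.array([uv[0],uv[1],1.]);c=-R.T@t
    return c+d*(z-c[2])/d[2]
def proj(cal,p):
    K,R,t=cal;x=K@(R@np.array(p,float)+t);return x[:2]/x[2]
E
python3 - <<'E'
from h import *
for n in('scene','side'):
    K,R,t=snap(n,n+'0.png');print(n,-R.T@t,K[0,0])
o=get_obs();print(o['time'],o['tool_rot'],o['finger_gap'])
E
```

```text
pics
scene [ 1.07459701 -0.53463652  0.77852722] 409.651445811083
side [ 0.30167258 -0.88105878  0.7130314 ] 447.8367086523396
0.1 [[ 9.65513889e-05  9.99997679e-01 -2.15251110e-03]
 [ 9.99999960e-01 -9.59798799e-05  2.65609767e-04]
 [ 2.65402552e-04 -2.15253666e-03 -9.99997648e-01]] 0.08534241765412527
```

View pics/scene0.png

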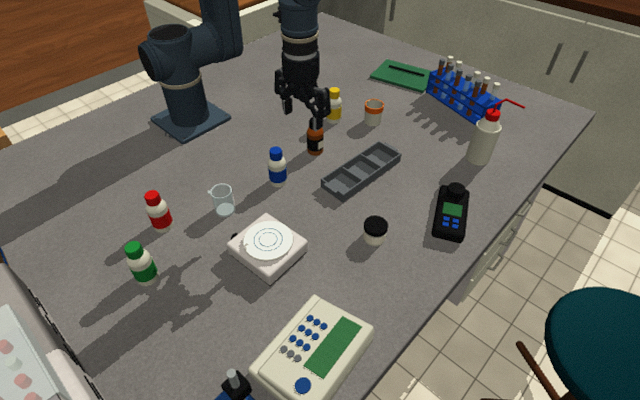

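View pics/side0.png

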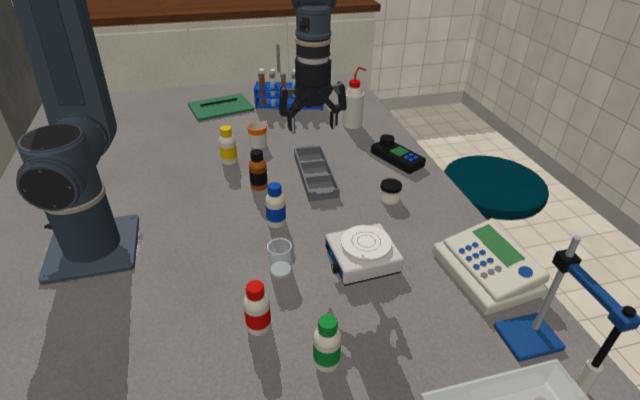

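The scene view shows the stirrer at (268,241), to the robot's right of the tray (360,170). Red is at (152,194), green (133,245), beaker (222,190), blue (276,151), amber (316,124), yellow (334,90), cup (373,103) and jar (375,224). The side view agrees, so I'll triangulate from both.

```bash
cat > m.py <<'E'
from h import *
S=load('scene0');D=load('side0')
P=dict(yellow=((334,91),(226,129),.112),red=((152,195),(255,286),.112),blue=((276,151),(274,187),.112),green=((133,246),(327,321),.112),
amber=((315,122),(257,154),.112),beaker=((222,189),(280,245),.07),cup=((374,103),(257,127),.066),jar=((375,222),(391,184),.05),plate=((268,241),(366,242),.058))
for k,(a,b,z) in P.items():
    print(k,pix2plane(S,a,z)[:2].round(3),pix2plane(D,b,z)[:2].round(3))
i=cv2.imread('pics/scene0.png');j=cv2.imread('pics/side0.png')
c=[cv2.resize(x,(400,300),interpolation=cv2.INTER_CUBIC) for x in (i[140:200+5,315:315+87],j[135:135+72,280:280+96],i[205:205+84,215:215+112],j[215:215+78,315:315+104])]
cv2.imwrite('pics/crops.png',np.vstack([np.hstack(c[:2]),np.hstack(c[2:])]))
E
python3 m.py
```

```text
yellow [0.353 0.308] [0.345 0.304]
red [ 0.345 -0.313] [ 0.338 -0.317]
blue [ 0.436 -0.009] [ 0.426 -0.018]
green [ 0.447 -0.418] [ 0.443 -0.423]
amber [0.422 0.151] [0.41  0.143]
beaker [ 0.407 -0.169] [ 0.409 -0.174]
cup [0.443 0.399] [0.443 0.385]
jar [0.74  0.019] [0.74  0.011]
plate [ 0.604 -0.195] [ 0.596 -0.198]
```

View pics/crops.png

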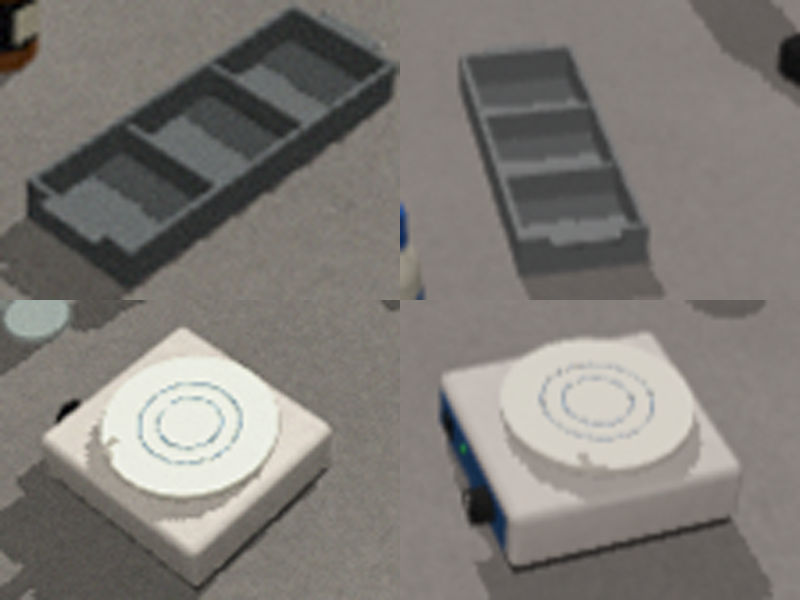

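Crops: the tray's four top corners and the stirrer's case corners are clear in both views. I'll fit both poses.

```bash
cat > f.py <<'E'
from h import *
from scipy.optimize import least_squares
S=load('scene0');D=load('side0')
s=lambda x,y:(315+x*.2175,140+y*.2167); d=lambda x,y:(280+(x-400)*.24,135+y*.24)
tray=[(-.0425,-.12),(.0425,-.12),(.0425,.12),(-.0425,.12)]
ts=[s(28,183),s(132,252),s(396,66),s(293,8)];td=[d(517,242),d(648,230),d(570,46),d(459,58)]
a=lambda x,y:(215+x*.28,205+(y-300)*.28); b=lambda x,y:(315+(x-400)*.26,215+(y-300)*.26)
st=[(-.075,-.065),(.065,-.065),(.065,.065),(-.075,.065)]
ss=[a(42,437),a(192,557),a(333,432),a(182,326)];sd=[b(509,534),b(741,467),b(653,333),b(440,375)]
def fit(m,z,A,B,x0,ctr=None):
    def f(p,full=False):
        c,q=np.cos(p[2]),np.sin(p[2]);e=[]
        for (x,y),u,v in zip(m,A,B):
            w=[p[0]+c*x-q*y,p[1]+q*x+c*y,z]
            if A is not None: e+=list(proj(S,w)-u)
            e+=list(proj(D,w)-v)
        return np.array(e)
    k=least_squares(f,x0,loss='soft_l1');print(k.x.round(4),f(k.x).round(1))
fit(tray,.03,ts,td,[.57,.2,0]);fit(st,.046,ss,sd,[.6,-.2,0])
E
python3 f.py
```

```text
[ 0.5779  0.1723 -0.0566] [-1.7 -1.   0.9 -1.1 -1.5  0.4  0.8 -1.6 -0.3 -0.6  1.1 -1.2 -0.8 -1.3
  0.5 -1.5]
[ 0.5991 -0.1932  0.0416] [-3.1 -0.6  1.2 -4.1 -1.8  0.3  2.4 -0.2 -0.2 -1.6  0.9 -2.1 -1.  -1.6
 -0.1 -2.1]
```

```bash
python3 -m pendant '[{"claw":-1,"linear":[0,-2,-4],"delta_rot":[0,0,0]},{"claw":-1,"linear":[0,-2,-4],"delta_rot":[0,0,0]},{"claw":-1,"linear":[0,0,-4],"delta_rot":[0,0,0]},{"claw":-1,"linear":[0,0,-2],"delta_rot":[0,0,0]},{"claw":-1,"linear":[0,0,0],"delta_rot":[0,0,0]}]'; python3 - <<'E'
from h import *
K,R,t=snap('wrist','w1.png');print(-R.T@t,R[2],K[0,0]);print(get_obs()['position'])
E
```

```text
time: 0.6
position: [0.4861, -0.0002, 0.3358]
tool_rot: [[0.0, 1.0, 0.006], [1.0, -0.0, -0.001], [-0.001, 0.006, -1.0]]
ft_force: [1.3, -0.5, 0.3]
finger_gap: 0.0854
gripper_force: 0.0
[0.48400841 0.07890917 0.51783098] [ 0.0056335  -0.30814714 -0.95132203] 296.08021396271437
[ 4.85723617e-01 -1.23777763e-04  3.33488353e-01]
```

View pics/w1.png

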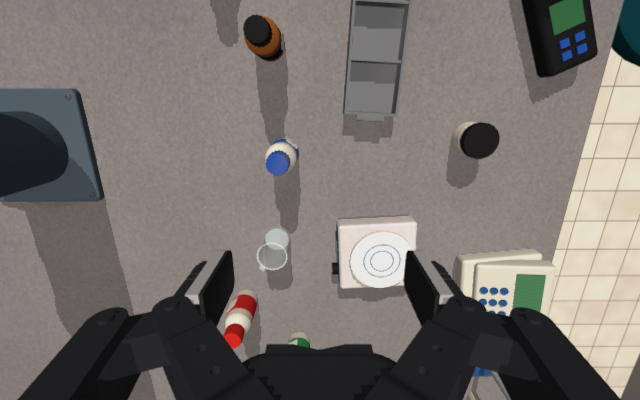

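Wrist view: blue cap at (278,163), beaker rim (272,256), plate rings (381,261), tray near end (345,112)–(396,115), stirrer's far edge (338,218)–(414,217), jar lid (479,140) and amber cap (258,28).

```bash
python3 - <<'E'
from h import *
W=load('w1')
for k,u,z in [('blue',(277,163),.112),('beaker',(272,256),.07),('plate',(381,261),.058),('trayNL',(345,113),.03),('trayNR',(397,115),.03),('traytopL',(353,2),.03),('traytopR',(407,2),.03),('stFL',(337,218),.046),('stBL',(415,217),.046),('jar',(479,140),.05),('amber',(257,27),.112),('redcap',(233,340),.112)]:
    print(k,pix2plane(W,u,z)[:2].round(4))
E
```

```text
blue [ 0.4285 -0.0054]
beaker [ 0.4071 -0.1747]
plate [ 0.5964 -0.1922]
trayNL [0.5288 0.0581]
trayNR [0.6119 0.055 ]
traytopL [0.5362 0.2113]
traytopR [0.6135 0.2114]
stFL [ 0.5182 -0.1152]
stBL [ 0.6524 -0.1138]
jar [0.7388 0.0179]
amber [0.4115 0.1625]
redcap [ 0.3398 -0.3122]
```

```bash
python3 -m pendant '[{"claw":-1,"linear":[-0.2,-2,4],"delta_rot":[0,0,0]},{"claw":-1,"linear":[-0.2,-2,4],"delta_rot":[0,0,0]},{"claw":-1,"linear":[-0.4,-1.6,4],"delta_rot":[0,0,0]},{"claw":-1,"linear":[0,0,4],"delta_rot":[0,0,0]},{"claw":-1,"linear":[0,0,0],"delta_rot":[0,0,0]},{"claw":-1,"linear":[0,0,0],"delta_rot":[0,0,0]}]'; python3 - <<'E'
from h import *
K,R,t=snap('wrist','w2.png');print(get_obs()['position'])
for z in(.112,.08):print(proj((K,R,t),[.429,-.008,z]))
E
```

```text
time: 1.25
position: [0.4273, -0.0077, 0.1704]
tool_rot: [[0.0, 1.0, -0.005], [1.0, -0.0, 0.001], [0.001, -0.005, -1.0]]
ft_force: [0.5, -0.2, 1.3]
finger_gap: 0.0855
gripper_force: 0.0
[ 0.42964202 -0.00808848  0.17330095]
[322.27009851 197.01422111]
[322.05479074 186.58117028]
```

View pics/w2.png

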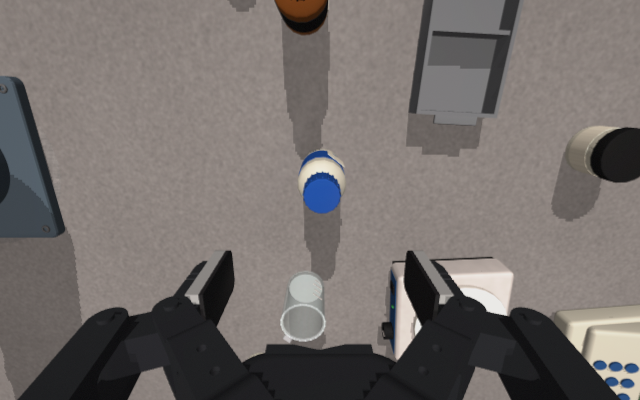

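Cap top is at (322,193), so blue is at about (.429,-.005). The beaker rim is at (304,322). Descending to grasp.

```bash
python3 -m pendant '[{"claw":-1,"linear":[0.3,0,3],"delta_rot":[0,0,0]},{"claw":-1,"linear":[0,0,3],"delta_rot":[0,0,0]},{"claw":-1,"linear":[0,0,2.2],"delta_rot":[0,0,0]},{"claw":-1,"linear":[0,0,0],"delta_rot":[0,0,0]},{"claw":0.8,"linear":[0,0,0],"delta_rot":[0,0,0]},{"claw":0.8,"linear":[0,0,0],"delta_rot":[0,0,0]},{"claw":0.8,"linear":[0,0,0],"delta_rot":[0,0,0]},{"claw":0.8,"linear":[0,0,0],"delta_rot":[0,0,0]}]';  python3 - <<'E'
from h import *
W=load('w2')
for k,u,z in [('blue',(322,193),.112),('beaker',(304,322),.07),('trayNL',(410,114),.03),('trayNR',(497,117),.03),('jar',(617,153),.05)]:
    print(k,pix2plane(W,u,z)[:2].round(4))
E
```

```text
time: 2.1
position: [0.4302, -0.0052, 0.0919]
tool_rot: [[0.0, 1.0, 0.003], [1.0, -0.0, -0.0], [-0.0, 0.003, -1.0]]
ft_force: [0.3, 0.5, 0.1]
finger_gap: 0.0285
gripper_force: 0.0
blue [ 0.4288 -0.0044]
beaker [ 0.4085 -0.1749]
trayNL [0.5214 0.0569]
trayNR [0.6131 0.0538]
jar [0.7303 0.0192]
```

```bash
python3 -m pendant '[{"claw":0.8,"linear":[0,0,0],"delta_rot":[0,0,0]},{"claw":0.8,"linear":[0,0,0],"delta_rot":[0,0,0]}]'; python3 - <<'E'
from h import *
K,R,t=snap('wrist','w3.png')
E
```

```text
time: 2.3
position: [0.4291, -0.0051, 0.0905]
tool_rot: [[0.0, 1.0, 0.0], [1.0, -0.0, -0.0], [-0.0, 0.0, -1.0]]
ft_force: [-0.7, -0.2, 0.4]
finger_gap: 0.0083
gripper_force: 0.0
```

View pics/w3.png

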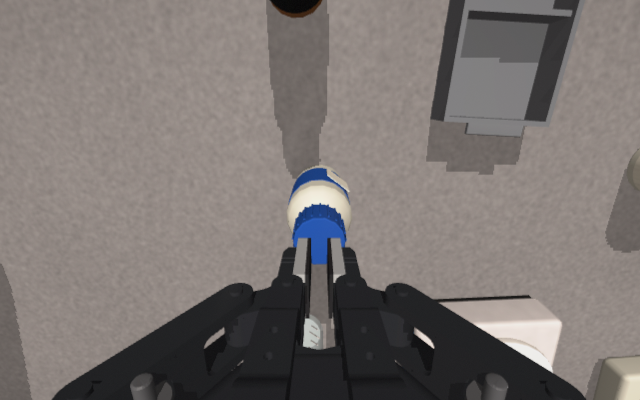

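The fingers shut to 8 mm beside the cap, with the cap at (320,245) on the far, +y side. I'll check where the TCP and the cap project.

```bash
python3 - <<'E'
from h import *
W=load('w3');o=get_obs();p=o['position'];print(p,o['gripper_force'])
print('tcp',proj(W,p),'grasp',proj(W,p+[0,0,.019]),'capmodel',proj(W,[.429,-.005,.112]),proj(W,[.429,-.005,.087]),proj(W,[.429,-.005,.06]))
for z in(.09,.112): print(pix2plane(W,(320,248),z))
print(camera('wrist')['mount'])
E
```

```text
[ 0.42895619 -0.0050155   0.0903748 ] 0.0
tcp [320.07403823 223.75607106] grasp [320.21389265 236.26075518] capmodel [320.30873974 238.16572345] [320.11642573 221.74923945] [319.95408745 207.89157246]
[ 0.42892173 -0.02326438  0.09      ]
[ 0.42882015 -0.01155908  0.112     ]
[[-5.92753767e-04 -9.51616469e-01 -3.07287722e-01  7.89315072e-02]
 [ 9.99999785e-01 -4.78350113e-04 -4.47618904e-04 -9.52784295e-04]
 [ 2.78970404e-04 -3.07287922e-01  9.51616548e-01 -1.82082675e-01]
 [ 0.00000000e+00  0.00000000e+00  0.00000000e+00  1.00000000e+00]]
```

```bash
python3 - <<'E'
from h import *
W=snap('side','s2.png');S=snap('scene','c2.png');p=get_obs()['position'];print(proj(W,p),proj(S,p))
i=cv2.imread('pics/s2.png');j=cv2.imread('pics/c2.png')
u=proj(W,p).astype(int);v=proj(S,p).astype(int)
c=[cv2.resize(x[q[1]-50:q[1]+50,q[0]-50:q[0]+50],(400,400),interpolation=cv2.INTER_CUBIC) for x,q in((i,u),(j,v))]
for x in c: cv2.drawMarker(x,(200,200),(0,255,0),0,10,1)
cv2.imwrite('pics/d2.png',np.hstack(c))
W=load('w3')
T=get_obs()['tool_rot']
for q in([0,.0427,-.013],[0,.0427,-.032],[0,.004,0],[0,.004,-.019],[0,.004,-.03]):print(q,proj(W,p+T@q))
E
```

```text
[274.49068248 191.35725937] [275.96362521 155.49557411]
[0, 0.0427, -0.013] [388.14659896 231.79097493]
[0, 0.0427, -0.032] [395.65871496 246.07663007]
[0, 0.004, 0] [325.88433503 223.56304835]
[0, 0.004, -0.019] [326.61781013 236.03858298]
[0, 0.004, -0.03] [327.11405632 244.47913747]
```

View pics/d2.png

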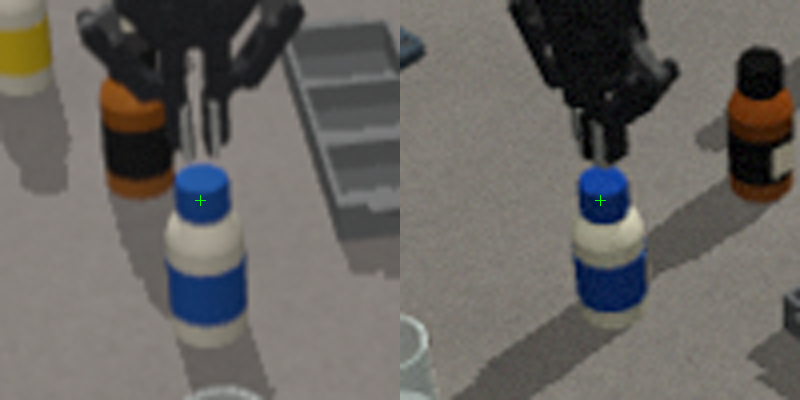

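The crops show the fingertips just above the cap, about 25 mm above the reported TCP (the marker). I'll allow for that offset: open, go 25 mm lower, and close.

```bash
python3 -m pendant '[{"claw":-1,"linear":[0,0,0],"delta_rot":[0,0,0]},{"claw":-1,"linear":[0,0,0],"delta_rot":[0,0,0]},{"claw":-1,"linear":[0,0,0],"delta_rot":[0,0,0]},{"claw":-1,"linear":[0,0,0],"delta_rot":[0,0,0]},{"claw":-1,"linear":[0,0,0],"delta_rot":[0,0,0]},{"claw":-1,"linear":[0,0,1.3],"delta_rot":[0,0,0]},{"claw":-1,"linear":[0,0,1.2],"delta_rot":[0,0,0]},{"claw":-1,"linear":[0,0,0],"delta_rot":[0,0,0]}]' && python3 -m pendant '[{"claw":0.8,"linear":[0,0,0],"delta_rot":[0,0,0]},{"claw":0.8,"linear":[0,0,0],"delta_rot":[0,0,0]},{"claw":0.8,"linear":[0,0,0],"delta_rot":[0,0,0]},{"claw":0.8,"linear":[0,0,0],"delta_rot":[0,0,0]},{"claw":0.8,"linear":[0,0,0],"delta_rot":[0,0,0]},{"claw":0.8,"linear":[0,0,0],"delta_rot":[0,0,0]}]'
```

```text
time: 3.3
position: [0.4266, -0.0046, 0.0622]
tool_rot: [[0.0, 1.0, -0.005], [1.0, 0.0, 0.001], [0.001, -0.005, -1.0]]
ft_force: [0.4, -0.3, 0.5]
finger_gap: 0.0853
gripper_force: 0.0
time: 3.9
position: [0.4297, -0.0052, 0.0662]
tool_rot: [[0.0, 1.0, 0.002], [1.0, -0.0, -0.0], [-0.0, 0.002, -1.0]]
ft_force: [-0.3, -0.3, 3.6]
finger_gap: 0.0284
gripper_force: 59.1
```

```bash
python3 -m pendant '[{"claw":0.8,"linear":[0,0,-3],"delta_rot":[0,0,0]},{"claw":0.8,"linear":[0,0,-4],"delta_rot":[0,0,0]},{"claw":0.8,"linear":[0,0,-4],"delta_rot":[0,0,0]},{"claw":0.8,"linear":[1,1,-3],"delta_rot":[0,0,0]},{"claw":0.8,"linear":[3,2,0],"delta_rot":[0,0,0]},{"claw":0.8,"linear":[4,2,0],"delta_rot":[0,0,0]},{"claw":0.8,"linear":[4,2,0],"delta_rot":[0,0,0]},{"claw":0.8,"linear":[4,2,0],"delta_rot":[0,0,0]}]' && python3 -m pendant '[{"claw":0.8,"linear":[4,2,0],"delta_rot":[0,0,0]},{"claw":0.8,"linear":[3,2,0],"delta_rot":[0,0,0]},{"claw":0.8,"linear":[2,1,0],"delta_rot":[0,0,0]},{"claw":0.8,"linear":[0.8,1,0],"delta_rot":[0,0,0]},{"claw":0.8,"linear":[0,0,0],"delta_rot":[0,0,0]},{"claw":0.8,"linear":[0,0,0],"delta_rot":[0,0,0]}]'; python3 - <<'E'
from h import *
W=snap('wrist','w4.png');print(get_obs()['position'])
E
```

```text
time: 4.7
position: [0.5194, 0.1565, 0.2046]
tool_rot: [[0.0, 1.0, -0.001], [1.0, -0.0, -0.0], [-0.0, -0.001, -1.0]]
ft_force: [-0.4, -0.7, -0.5]
finger_gap: 0.0284
gripper_force: 59.7
time: 5.3
position: [0.5784, 0.2527, 0.2041]
tool_rot: [[-0.0, 1.0, -0.002], [1.0, 0.0, -0.001], [-0.001, -0.002, -1.0]]
ft_force: [-0.1, 0.5, -1.8]
finger_gap: 0.0281
gripper_force: 59.7
[0.57842785 0.25239783 0.20470099]
```

View pics/w4.png

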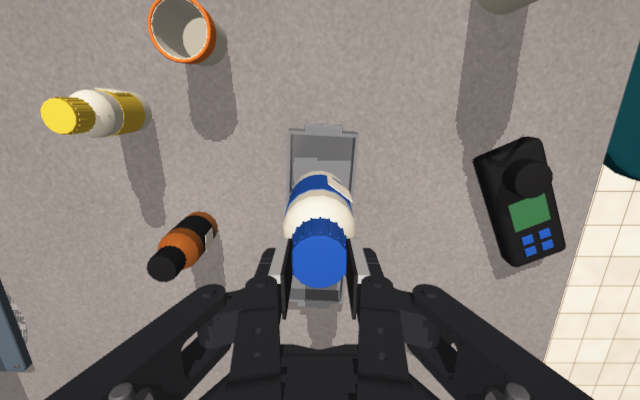

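Blue is held over the tray. The tray's far corners are at (290,129) and (357,132). The yellow cap is at (66,116) and the cup rim at (182,28).

```bash
python3 - <<'E'
from h import *
W=load('w4')
for k,u,z in [('FL',(290,129),.03),('FR',(357,132),.03),('NL',(291,303),.03),('NR',(344,304),.03),('yellow',(64,116),.112),('cup',(182,28),.066),('amber',(165,264),.112)]:
    print(k,pix2plane(W,u,z)[:2].round(4))
W3=load('w3')
for u in((434,119),(551,125)):print(pix2plane(W3,u,.03)[:2].round(4))
E
```

```text
FL [0.5431 0.2985]
FR [0.6222 0.295 ]
NL [0.5371 0.0539]
NR [0.6131 0.0523]
yellow [0.3485 0.3176]
cup [0.4456 0.3971]
amber [0.4151 0.1667]
[0.5198 0.0591]
[0.6139 0.0544]
```

```bash
python3 -m pendant '[{"claw":0.8,"linear":[0.2,0.2,4],"delta_rot":[0,0,0]},{"claw":0.8,"linear":[0,0,4],"delta_rot":[0,0,0]},{"claw":0.8,"linear":[0,0,3],"delta_rot":[0,0,0]},{"claw":0.8,"linear":[0,0,1.5],"delta_rot":[0,0,0]},{"claw":0.8,"linear":[0,0,0.6],"delta_rot":[0,0,0]},{"claw":0.8,"linear":[0,0,0],"delta_rot":[0,0,0]},{"claw":0.8,"linear":[0,0,0],"delta_rot":[0,0,0]}]'; python3 -c "
from h import *
o=get_obs();print(o['position'],o['ft_force'])"
```

```text
time: 6.05
position: [0.5824, 0.2553, 0.0768]
tool_rot: [[0.0, 1.0, 0.004], [1.0, -0.0, 0.001], [0.001, 0.004, -1.0]]
ft_force: [0.0, 0.3, -1.1]
finger_gap: 0.0283
gripper_force: 59.7
[0.58244295 0.25527935 0.07677862] [ 0.02050553  0.34809298 -1.09783155]
```

```bash
python3 -m pendant '[{"claw":0.8,"linear":[0,0,0],"delta_rot":[0,0,0]},{"claw":0.8,"linear":[0,0,0],"delta_rot":[0,0,0]},{"claw":0.8,"linear":[0,0,0],"delta_rot":[0,0,0]}]' | grep -E "posi|ft"; python3 -m pendant '[{"claw":0.8,"linear":[0,0,0.2],"delta_rot":[0,0,0]},{"claw":0.8,"linear":[0,0,0],"delta_rot":[0,0,0]},{"claw":0.8,"linear":[0,0,0],"delta_rot":[0,0,0]}]' | grep -E "posi|ft"
```

```text
position: [0.5817, 0.2552, 0.0755]
ft_force: [0.4, 0.2, -2.0]
position: [0.5808, 0.2549, 0.072]
ft_force: [-0.7, -0.5, -1.6]
```

```bash
python3 -m pendant '[{"claw":0.8,"linear":[0,0,0.2],"delta_rot":[0,0,0]},{"claw":0.8,"linear":[0,0,0],"delta_rot":[0,0,0]},{"claw":0.8,"linear":[0,0,0],"delta_rot":[0,0,0]}]' | grep -E "posi|ft"; python3 -m pendant '[{"claw":-1,"linear":[0,0,0],"delta_rot":[0,0,0]},{"claw":-1,"linear":[0,0,0],"delta_rot":[0,0,0]},{"claw":-1,"linear":[0,0,0],"delta_rot":[0,0,0]},{"claw":-1,"linear":[0,0,0],"delta_rot":[0,0,0]},{"claw":-1,"linear":[0,0,0],"delta_rot":[0,0,0]},{"claw":-1,"linear":[0,0,0],"delta_rot":[0,0,0]},{"claw":-1,"linear":[0,0,-3],"delta_rot":[0,0,0]},{"claw":-1,"linear":[0,0,-4],"delta_rot":[0,0,0]}]'
```

```text
position: [0.5811, 0.255, 0.0704]
ft_force: [-0.2, 0.9, -1.2]
time: 7.75
position: [0.5786, 0.2542, 0.1374]
tool_rot: [[0.0, 1.0, -0.007], [1.0, -0.0, -0.002], [-0.002, -0.007, -1.0]]
ft_force: [1.2, -0.3, -0.3]
finger_gap: 0.0855
gripper_force: 0.0
```

```bash
cat > cap.py <<'E'
import sys
from h import *
from scipy.optimize import fsolve
def hullc(cal,x,y,r,z0,z1):
    a=np.linspace(0,2*np.pi,40)
    p=np.array([proj(cal,[x+r*np.cos(t),y+r*np.sin(t),z]) for t in a for z in(z0,z1)],np.float32)
    h=cv2.convexHull(p);m=cv2.moments(h);return np.array([m['m10']/m['m00'],m['m01']/m['m00']]),m['m00'],h
def meas(fn,hues,guess,r=.016,z0=.087,z1=.112):
    cal=load(fn);i=cv2.cvtColor(cv2.imread('pics/'+fn+'.png'),cv2.COLOR_BGR2HSV)
    mk=sum(cv2.inRange(i,(a,120,50),(b,255,255)) for a,b in hues)
    n,l,s,c=cv2.connectedComponentsWithStats(mk)
    g,A,h=hullc(cal,*guess,r,z0,z1);print('pred',g.round(),A)
    for k in range(1,n):
        if s[k,4]>150:
            q=fsolve(lambda p:hullc(cal,*p,r,z0,z1)[0]-c[k],guess)
            print(s[k],c[k].round(1),'xy',q.round(4),'area',hullc(cal,*q,r,z0,z1)[1])
E
python3 -m pendant '[{"claw":-1,"linear":[0,-1,-2],"delta_rot":[0,0,0]},{"claw":-1,"linear":[1,-3.5,-1],"delta_rot":[0,0,0]},{"claw":-1,"linear":[1,-4,0],"delta_rot":[0,0,0]},{"claw":-1,"linear":[1,-4,0],"delta_rot":[0,0,0]},{"claw":-1,"linear":[1,-4,0],"delta_rot":[0,0,0]},{"claw":-1,"linear":[1,-4,0],"delta_rot":[0,0,0]},{"claw":-1,"linear":[1,-2.8,0],"delta_rot":[0,0,0]},{"claw":-1,"linear":[0,0,0],"delta_rot":[0,0,0]}]' && python3 -m pendant '[{"claw":-1,"linear":[0,0,0],"delta_rot":[0,0,0]},{"claw":-1,"linear":[0,0,0],"delta_rot":[0,0,0]}]'|grep posi;  python3 - <<'E'
from cap import *
snap('wrist','w5.png');print(get_obs()['position'])
meas('w5',[(20,35)],(.348,.315))
E
```

```text
time: 8.55
position: [0.3449, 0.3159, 0.171]
tool_rot: [[-0.004, 1.0, -0.0], [1.0, 0.004, 0.001], [0.001, -0.0, -1.0]]
ft_force: [0.9, -0.1, 0.0]
finger_gap: 0.0856
gripper_force: 0.0
position: [0.3489, 0.3149, 0.1704]
[0.34898997 0.31474944 0.17023586]
pred [319. 193.] 1261.8147994303145
[294 150  43  21 153] [314.1 157. ] xy [0.3441 0.3474] area 1284.0844096653163
[ 295  170   38   41 1233] [313.5 190.5] xy [0.3433 0.3173] area 1264.1422667149454
```

```bash
python3 -m pendant '[{"claw":-1,"linear":[0.25,-0.55,3],"delta_rot":[0,0,0]},{"claw":-1,"linear":[0,0,4],"delta_rot":[0,0,0]},{"claw":-1,"linear":[0,0,2.4],"delta_rot":[0,0,0]},{"claw":-1,"linear":[0,0,1],"delta_rot":[0,0,0]},{"claw":-1,"linear":[0,0,0],"delta_rot":[0,0,0]},{"claw":-1,"linear":[0,0,0],"delta_rot":[0,0,0]}]' | grep -E "posi|ft" ; python3 -m pendant '[{"claw":0.8,"linear":[0,0,0],"delta_rot":[0,0,0]},{"claw":0.8,"linear":[0,0,0],"delta_rot":[0,0,0]},{"claw":0.8,"linear":[0,0,0],"delta_rot":[0,0,0]},{"claw":0.8,"linear":[0,0,0],"delta_rot":[0,0,0]},{"claw":0.8,"linear":[0,0,0],"delta_rot":[0,0,0]},{"claw":0.8,"linear":[0,0,0],"delta_rot":[0,0,0]}]'
```

```text
position: [0.3437, 0.3178, 0.0675]
ft_force: [-0.4, 0.0, -0.2]
time: 10.0
position: [0.3434, 0.318, 0.0675]
tool_rot: [[-0.0, 1.0, 0.002], [1.0, 0.0, 0.001], [0.001, 0.002, -1.0]]
ft_force: [1.4, -0.1, 5.1]
finger_gap: 0.0281
gripper_force: 59.0
```

```bash
python3 -m pendant '[{"claw":0.8,"linear":[0,0,-3],"delta_rot":[0,0,0]},{"claw":0.8,"linear":[0,0,-4],"delta_rot":[0,0,0]},{"claw":0.8,"linear":[0,0,-4],"delta_rot":[0,0,0]},{"claw":0.8,"linear":[-1.1,1.35,-3],"delta_rot":[0,0,0]},{"claw":0.8,"linear":[-3,3,0],"delta_rot":[0,0,0]},{"claw":0.8,"linear":[-3,3,0],"delta_rot":[0,0,0]},{"claw":0.8,"linear":[-3,3,0],"delta_rot":[0,0,0]},{"claw":0.8,"linear":[-3,3,0],"delta_rot":[0,0,0]}]'|grep -E "posi|ft|gap" && python3 -m pendant '[{"claw":0.8,"linear":[-3,3,0],"delta_rot":[0,0,0]},{"claw":0.8,"linear":[-3,3,0],"delta_rot":[0,0,0]},{"claw":0.8,"linear":[-2,2.5,0],"delta_rot":[0,0,0]},{"claw":0.8,"linear":[-1,1,0],"delta_rot":[0,0,0]},{"claw":0.8,"linear":[0,0,0],"delta_rot":[0,0,0]},{"claw":0.8,"linear":[0,0,0],"delta_rot":[0,0,0]},{"claw":0.8,"linear":[0,0,0],"delta_rot":[0,0,0]},{"claw":0.8,"linear":[0,0,0],"delta_rot":[0,0,0]}]'; python3 -c "
from h import *
print(get_obs()['position']);snap('wrist','w6.png')"
```

```text
position: [0.4762, 0.1852, 0.2052]
ft_force: [-0.2, 0.8, -1.6]
finger_gap: 0.0281
time: 11.6
position: [0.5701, 0.0978, 0.2068]
tool_rot: [[-0.002, 1.0, 0.0], [1.0, 0.002, 0.0], [0.0, 0.0, -1.0]]
ft_force: [-1.2, 0.6, -0.9]
finger_gap: 0.0281
gripper_force: 59.6
[0.5701145  0.09780411 0.20677326]
```

View pics/w6.png

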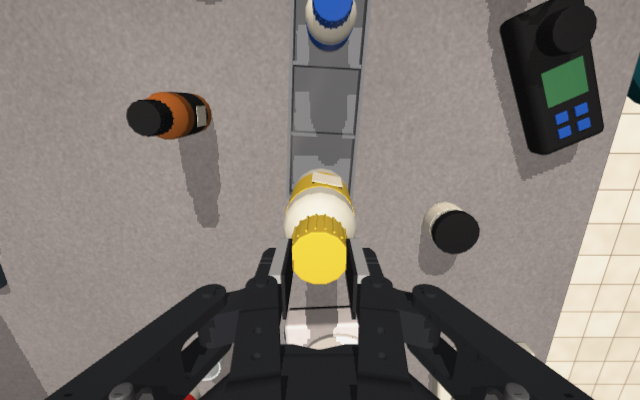

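Blue stands upright in the far compartment. The cross walls are at (293,66)–(361,69) and (291,133)–(356,137). I'll check the tray pose against these.

```bash
python3 - <<'E'
from cap import *
W=load('w6')
a=[pix2plane(W,u,.03)[:2] for u in((293,66),(361,69),(291,133),(356,137))]
print(np.round(a,4),(a[0]+a[1])/2,(a[2]+a[3])/2)
meas('w6',[(105,125)],(.58,.255),z0=.091,z1=.116)
E
```

```text
[[0.5402 0.2124]
 [0.6162 0.2094]
 [0.5359 0.1388]
 [0.6137 0.1342]] [0.57821877 0.21093105] [0.57480287 0.1365037 ]
pred [332.  -1.] 1710.778333321332
[313   0  40  28 877] [331.8  11.3] xy [0.5797 0.2461] area 1616.057116902397
[573 102  16  15 166] [580.7 109.1] xy [0.81   0.1685] area 1802.6206358592026
[554 110  15  15 159] [561.2 117.3] xy [0.7939 0.1611] area 1706.2756104590371
[576 117  15  15 159] [583.2 123.8] xy [0.816  0.1553] area 1746.2107241633348
[557 125  15  15 156] [564.  131.8] xy [0.7999 0.1479] area 1656.1223738796543
```

```bash
python3 -m pendant '[{"claw":0.8,"linear":[-0.25,0.3,4],"delta_rot":[0,0,0]},{"claw":0.8,"linear":[0,0,4],"delta_rot":[0,0,0]},{"claw":0.8,"linear":[0,0,3],"delta_rot":[0,0,0]},{"claw":0.8,"linear":[0,0,1.5],"delta_rot":[0,0,0]},{"claw":0.8,"linear":[0,0,0.6],"delta_rot":[0,0,0]},{"claw":0.8,"linear":[0,0,0.3],"delta_rot":[0,0,0]},{"claw":0.8,"linear":[0,0,0],"delta_rot":[0,0,0]},{"claw":0.8,"linear":[0,0,0],"delta_rot":[0,0,0]}]'|grep -E "posi|ft" && python3 -m pendant '[{"claw":0.8,"linear":[0,0,0],"delta_rot":[0,0,0]},{"claw":0.8,"linear":[0,0,0],"delta_rot":[0,0,0]},{"claw":0.8,"linear":[0,0,0],"delta_rot":[0,0,0]}]'|grep -E "posi|ft"
```

```text
position: [0.5755, 0.0941, 0.0745]
ft_force: [-0.6, 0.0, -1.2]
position: [0.5744, 0.094, 0.0729]
ft_force: [0.5, -0.7, -1.6]
```

```bash
python3 -m pendant '[{"claw":0.8,"linear":[0,0,0.15],"delta_rot":[0,0,0]},{"claw":0.8,"linear":[0,0,0],"delta_rot":[0,0,0]},{"claw":-1,"linear":[0,0,0],"delta_rot":[0,0,0]},{"claw":-1,"linear":[0,0,0],"delta_rot":[0,0,0]},{"claw":-1,"linear":[0,0,0],"delta_rot":[0,0,0]},{"claw":-1,"linear":[0,0,0],"delta_rot":[0,0,0]},{"claw":-1,"linear":[0,0,0],"delta_rot":[0,0,0]},{"claw":-1,"linear":[0,0,0],"delta_rot":[0,0,0]}]' | grep -E "posi|ft|gap" && python3 -m pendant '[{"claw":-1,"linear":[0,0,-3],"delta_rot":[0,0,0]},{"claw":-1,"linear":[0,0,-4],"delta_rot":[0,0,0]},{"claw":-1,"linear":[0,0,-3],"delta_rot":[0,0,0]},{"claw":-1,"linear":[-4,-2.2,0],"delta_rot":[0,0,0]},{"claw":-1,"linear":[-4,-2.2,0],"delta_rot":[0,0,0]},{"claw":-1,"linear":[-4,-2.2,0],"delta_rot":[0,0,0]},{"claw":-1,"linear":[-4,-2.2,0],"delta_rot":[0,0,0]},{"claw":-1,"linear":[-4,-2.2,0],"delta_rot":[0,0,0]}]' | grep posi && python3 -m pendant '[{"claw":-1,"linear":[-4,-2.2,0],"delta_rot":[0,0,0]},{"claw":-1,"linear":[-4,-2.2,0],"delta_rot":[0,0,0]},{"claw":-1,"linear":[-4,-2.4,0],"delta_rot":[0,0,0]},{"claw":-1,"linear":[-4,-2.4,0],"delta_rot":[0,0,0]},{"claw":-1,"linear":[-4.5,-2.4,0],"delta_rot":[0,0,0]},{"claw":-1,"linear":[0,0,0],"delta_rot":[0,0,0]},{"claw":-1,"linear":[0,0,0],"delta_rot":[0,0,0]},{"claw":-1,"linear":[0,0,0],"delta_rot":[0,0,0]}]'; python3 - <<'E'
from cap import *
snap('wrist','w7.png');print(get_obs()['position'])
meas('w7',[(0,5),(172,180)],(.34,-.312))
E
```

```text
position: [0.574, 0.094, 0.0708]
ft_force: [-0.2, 0.4, -1.7]
finger_gap: 0.085
position: [0.4631, -0.1073, 0.171]
time: 15.15
position: [0.3488, -0.3094, 0.1708]
tool_rot: [[-0.001, 1.0, 0.0], [1.0, 0.001, 0.001], [0.001, 0.0, -1.0]]
ft_force: [1.1, -0.2, -0.3]
finger_gap: 0.0853
gripper_force: 0.0
[ 0.34902955 -0.30913684  0.17087503]
pred [310. 196.] 1256.2238355751615
[290 155  41  21 231] [314.1 161.3] xy [ 0.3438 -0.2807] area 1276.1744965806138
[ 288  177   38   42 1224] [307.  197.7] xy [ 0.3373 -0.3139] area 1255.596252353862
```

```bash
python3 -m pendant '[{"claw":-1,"linear":[-0.45,-1.15,2],"delta_rot":[0,0,0]},{"claw":-1,"linear":[0,0,4],"delta_rot":[0,0,0]},{"claw":-1,"linear":[0,0,3],"delta_rot":[0,0,0]},{"claw":-1,"linear":[0,0,1.4],"delta_rot":[0,0,0]},{"claw":-1,"linear":[0,0,0],"delta_rot":[0,0,0]},{"claw":-1,"linear":[0,0,0],"delta_rot":[0,0,0]}]' | grep -E "posi|ft" ; python3 -m pendant '[{"claw":0.8,"linear":[0,0,0],"delta_rot":[0,0,0]},{"claw":0.8,"linear":[0,0,0],"delta_rot":[0,0,0]},{"claw":0.8,"linear":[0,0,0],"delta_rot":[0,0,0]},{"claw":0.8,"linear":[0,0,0],"delta_rot":[0,0,0]},{"claw":0.8,"linear":[0,0,0],"delta_rot":[0,0,0]},{"claw":0.8,"linear":[0,0,0],"delta_rot":[0,0,0]}]'
```

```text
position: [0.3379, -0.3146, 0.0679]
ft_force: [0.1, 0.2, 0.4]
time: 16.4
position: [0.3377, -0.3155, 0.0681]
tool_rot: [[0.0, 1.0, 0.002], [1.0, -0.0, -0.002], [-0.002, 0.002, -1.0]]
ft_force: [1.0, -0.2, 6.2]
finger_gap: 0.0282
gripper_force: 58.9
```

```bash
python3 -m pendant '[{"claw":0.8,"linear":[0,0,-3],"delta_rot":[0,0,0]},{"claw":0.8,"linear":[0,0,-4],"delta_rot":[0,0,0]},{"claw":0.8,"linear":[0,0,-4],"delta_rot":[0,0,0]},{"claw":0.8,"linear":[0,0,-4],"delta_rot":[0,0,0]},{"claw":0.8,"linear":[2,1,0],"delta_rot":[0,0,0]},{"claw":0.8,"linear":[4,2,0],"delta_rot":[0,0,0]},{"claw":0.8,"linear":[4,2,0],"delta_rot":[0,0,0]},{"claw":0.8,"linear":[4,2,0],"delta_rot":[0,0,0]}]'|grep -E "posi|gap" && python3 -m pendant '[{"claw":0.8,"linear":[4,2,0],"delta_rot":[0,0,0]},{"claw":0.8,"linear":[4,2,0],"delta_rot":[0,0,0]},{"claw":0.8,"linear":[4,2,0],"delta_rot":[0,0,0]},{"claw":0.8,"linear":[4,2,0],"delta_rot":[0,0,0]},{"claw":0.8,"linear":[4,2,0],"delta_rot":[0,0,0]},{"claw":0.8,"linear":[4,2,0],"delta_rot":[0,0,0]},{"claw":0.8,"linear":[4,2,0],"delta_rot":[0,0,0]},{"claw":0.8,"linear":[3.5,1.5,0],"delta_rot":[0,0,0]}]'|grep -E "posi|gap" && python3 -m pendant '[{"claw":0.8,"linear":[2.4,0.8,0],"delta_rot":[0,0,0]},{"claw":0.8,"linear":[1,0.5,0],"delta_rot":[0,0,0]},{"claw":0.8,"linear":[0,0,0],"delta_rot":[0,0,0]},{"claw":0.8,"linear":[0,0,0],"delta_rot":[0,0,0]},{"claw":0.8,"linear":[0,0,0],"delta_rot":[0,0,0]},{"claw":0.8,"linear":[0,0,0],"delta_rot":[0,0,0]}]'
```

```text
position: [0.4069, -0.1733, 0.2159]
finger_gap: 0.0281
position: [0.5621, 0.1424, 0.2151]
finger_gap: 0.028
time: 18.6
position: [0.5748, 0.173, 0.2172]
tool_rot: [[0.002, 1.0, 0.0], [1.0, -0.002, -0.0], [-0.0, 0.0, -1.0]]
ft_force: [0.1, 0.8, -1.2]
finger_gap: 0.028
gripper_force: 59.5
```

```bash
python3 -m pendant '[{"claw":0.8,"linear":[0.1,0.15,4],"delta_rot":[0,0,0]},{"claw":0.8,"linear":[0,0,4],"delta_rot":[0,0,0]},{"claw":0.8,"linear":[0,0,4],"delta_rot":[0,0,0]},{"claw":0.8,"linear":[0,0,1.5],"delta_rot":[0,0,0]},{"claw":0.8,"linear":[0,0,0.6],"delta_rot":[0,0,0]},{"claw":0.8,"linear":[0,0,0.2],"delta_rot":[0,0,0]},{"claw":0.8,"linear":[0,0,0],"delta_rot":[0,0,0]},{"claw":0.8,"linear":[0,0,0],"delta_rot":[0,0,0]}]'|grep -E "posi|ft" && python3 -m pendant '[{"claw":0.8,"linear":[0,0,0],"delta_rot":[0,0,0]},{"claw":0.8,"linear":[0,0,0],"delta_rot":[0,0,0]},{"claw":0.8,"linear":[0,0,0],"delta_rot":[0,0,0]}]'|grep -E "posi|ft"
```

```text
position: [0.5784, 0.1757, 0.0766]
ft_force: [0.0, 0.7, -1.2]
position: [0.5768, 0.1755, 0.0744]
ft_force: [-0.0, 0.1, -2.6]
```

```bash
python3 -m pendant '[{"claw":0.8,"linear":[0,0,0.2],"delta_rot":[0,0,0]},{"claw":0.8,"linear":[0,0,0],"delta_rot":[0,0,0]},{"claw":-1,"linear":[0,0,0],"delta_rot":[0,0,0]},{"claw":-1,"linear":[0,0,0],"delta_rot":[0,0,0]},{"claw":-1,"linear":[0,0,0],"delta_rot":[0,0,0]},{"claw":-1,"linear":[0,0,0],"delta_rot":[0,0,0]},{"claw":-1,"linear":[0,0,0],"delta_rot":[0,0,0]},{"claw":-1,"linear":[0,0,0],"delta_rot":[0,0,0]}]' | grep -E "posi|ft|gap" && python3 -m pendant '[{"claw":-1,"linear":[0,0,-3],"delta_rot":[0,0,0]},{"claw":-1,"linear":[0,0,-4],"delta_rot":[0,0,0]},{"claw":-1,"linear":[0,0,-3],"delta_rot":[0,0,0]},{"claw":-1,"linear":[-3,-1.5,0],"delta_rot":[0,0,0]},{"claw":-1,"linear":[-4,-2,0],"delta_rot":[0,0,0]},{"claw":-1,"linear":[-4,-2,0],"delta_rot":[0,0,0]},{"claw":-1,"linear":[-4,-2,0],"delta_rot":[0,0,0]},{"claw":-1,"linear":[-4,-2,0],"delta_rot":[0,0,0]}]' | grep posi && python3 -m pendant '[{"claw":-1,"linear":[-4,-2,0],"delta_rot":[0,0,0]},{"claw":-1,"linear":[-4,-2,0],"delta_rot":[0,0,0]},{"claw":-1,"linear":[-4,-2,0],"delta_rot":[0,0,0]},{"claw":-1,"linear":[-3,-1,0],"delta_rot":[0,0,0]},{"claw":-1,"linear":[-1,-0.3,0],"delta_rot":[0,0,0]},{"claw":-1,"linear":[0,0,0],"delta_rot":[0,0,0]},{"claw":-1,"linear":[0,0,0],"delta_rot":[0,0,0]},{"claw":-1,"linear":[0,0,0],"delta_rot":[0,0,0]}]'; python3 - <<'E'
from cap import *
W=snap('wrist','w8.png');print(get_obs()['position'])
i=cv2.imread('pics/w8.png')
for z in(.07,.0):
    h=hullc(W,.408,-.175,.026,z,z+1e-4)[2];cv2.polylines(i,[h.astype(int)],True,(0,0,255),1)
cv2.imwrite('pics/w8b.png',i)
E
```

```text
position: [0.5764, 0.1754, 0.0718]
ft_force: [-0.3, 0.0, -0.6]
finger_gap: 0.0854
position: [0.4806, -0.0159, 0.172]
time: 22.1
position: [0.409, -0.1735, 0.1718]
tool_rot: [[-0.002, 1.0, 0.0], [1.0, 0.002, 0.001], [0.001, 0.0, -1.0]]
ft_force: [0.2, 0.4, -0.5]
finger_gap: 0.0851
gripper_force: 0.0
[ 0.40896316 -0.17341872  0.17179696]
```

View pics/w8b.png

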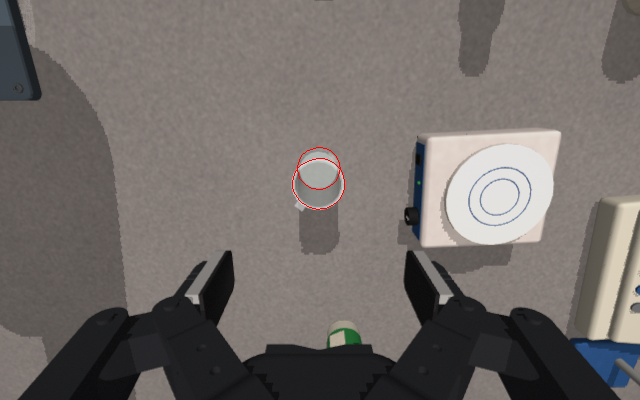

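The model rings lie right on the beaker at (.408,-.175). The plate rings are at (500,194).

```bash
python3 - <<'E'
from h import *
W=load('w8')
print(pix2plane(W,(500,195),.058)[:2])
print([pix2plane(W,u,.046)[:2].round(4) for u in((416,131),(561,129),(544,243),(414,248))])
E
python3 -m pendant '[{"claw":-1,"linear":[-0.15,-0.1,4],"delta_rot":[0,0,0]},{"claw":-1,"linear":[0,0,4],"delta_rot":[0,0,0]},{"claw":-1,"linear":[0,0,4],"delta_rot":[0,0,0]},{"claw":-1,"linear":[0,0,3],"delta_rot":[0,0,0]},{"claw":-1,"linear":[0,0,1.2],"delta_rot":[0,0,0]},{"claw":-1,"linear":[0,0,0],"delta_rot":[0,0,0]},{"claw":-1,"linear":[0,0,0],"delta_rot":[0,0,0]}]' | grep -E "posi|ft" ; python3 -m pendant '[{"claw":0.8,"linear":[0,0,0],"delta_rot":[0,0,0]},{"claw":0.8,"linear":[0,0,0],"delta_rot":[0,0,0]},{"claw":0.8,"linear":[0,0,0],"delta_rot":[0,0,0]},{"claw":0.8,"linear":[0,0,0],"delta_rot":[0,0,0]},{"claw":0.8,"linear":[0,0,0],"delta_rot":[0,0,0]},{"claw":0.8,"linear":[0,0,0],"delta_rot":[0,0,0]}]'
```

```text
[ 0.59824042 -0.18955498]
[array([ 0.5072, -0.1249]), array([ 0.6548, -0.1227]), array([ 0.6677, -0.2514]), array([ 0.5185, -0.2581])]
position: [0.4086, -0.1763, 0.0112]
ft_force: [-0.3, 0.8, 1.0]
time: 23.45
position: [0.4088, -0.1771, 0.0123]
tool_rot: [[0.0, 1.0, 0.003], [1.0, -0.0, -0.002], [-0.002, 0.003, -1.0]]
ft_force: [-1.2, 1.5, 5.9]
finger_gap: 0.0502
gripper_force: 61.5
```

```bash
python3 -m pendant '[{"claw":0.8,"linear":[0,0,-3],"delta_rot":[0,0,0]},{"claw":0.8,"linear":[0,0,-4],"delta_rot":[0,0,0]},{"claw":0.8,"linear":[0,0,-4],"delta_rot":[0,0,0]},{"claw":0.8,"linear":[-0.6,3,0],"delta_rot":[0,0,0]},{"claw":0.8,"linear":[-1,4,0],"delta_rot":[0,0,0]},{"claw":0.8,"linear":[0,4,0],"delta_rot":[0,0,0]},{"claw":0.8,"linear":[0,4,0],"delta_rot":[0,0,0]},{"claw":0.8,"linear":[0,3,0],"delta_rot":[0,0,0]}]'|grep -E "posi|gap" && python3 -m pendant '[{"claw":0.8,"linear":[0,0.9,0],"delta_rot":[0,0,0]},{"claw":0.8,"linear":[0,0,0],"delta_rot":[0,0,0]},{"claw":0.8,"linear":[0,0,0],"delta_rot":[0,0,0]},{"claw":0.8,"linear":[0,0,0],"delta_rot":[0,0,0]},{"claw":0.8,"linear":[0,0,0],"delta_rot":[0,0,0]},{"claw":0.8,"linear":[0,0,0],"delta_rot":[0,0,0]}]';python3 - <<'E'
from cap import *
W=snap('wrist','w9.png');p=get_obs()['position'];print(p)
i=cv2.imread('pics/w9.png')
for z,r,x,y in((.058,.056,.598,-.192),(p[2]-.0113,.026,p[0],p[1]+.001),(p[2]-.0113+.07,.026,p[0],p[1]+.001)):
    h=hullc(W,x,y,r,z,z+1e-4)[2];cv2.polylines(i,[h.astype(int)],True,(0,0,255),1)
cv2.imwrite('pics/w9b.png',i)
E
```

```text
position: [0.5898, -0.1923, 0.1199]
finger_gap: 0.0502
time: 24.85
position: [0.5958, -0.1923, 0.1203]
tool_rot: [[0.001, 1.0, 0.0], [1.0, -0.001, -0.0], [-0.0, 0.0, -1.0]]
ft_force: [0.7, 0.4, -1.7]
finger_gap: 0.05
gripper_force: 62.8
[ 0.5959476  -0.19228017  0.12025231]
```

View pics/w9b.png

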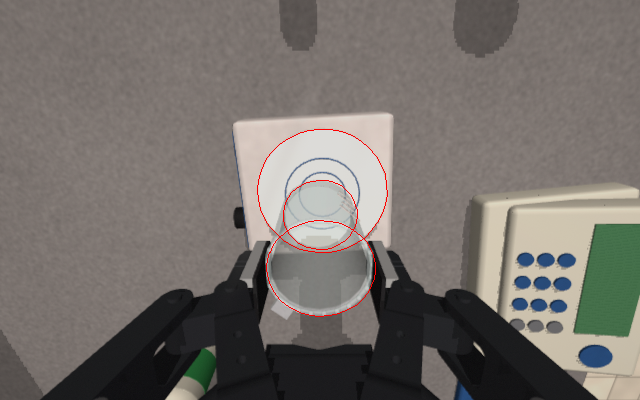

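The model plate circle falls on the plate, and the beaker is held upright above it. Setting it down.

```bash
python3 -m pendant '[{"claw":0.8,"linear":[-0.1,0.2,2],"delta_rot":[0,0,0]},{"claw":0.8,"linear":[0,0,1.5],"delta_rot":[0,0,0]},{"claw":0.8,"linear":[0,0,1],"delta_rot":[0,0,0]},{"claw":0.8,"linear":[0,0,0.2],"delta_rot":[0,0,0]},{"claw":0.8,"linear":[0,0,0],"delta_rot":[0,0,0]},{"claw":0.8,"linear":[0,0,0],"delta_rot":[0,0,0]},{"claw":0.8,"linear":[0,0,0],"delta_rot":[0,0,0]},{"claw":0.8,"linear":[0,0,0],"delta_rot":[0,0,0]}]'|grep -E "posi|ft" && python3 -m pendant '[{"claw":0.8,"linear":[0,0,0.15],"delta_rot":[0,0,0]},{"claw":0.8,"linear":[0,0,0],"delta_rot":[0,0,0]},{"claw":0.8,"linear":[0,0,0],"delta_rot":[0,0,0]},{"claw":0.8,"linear":[0,0,0],"delta_rot":[0,0,0]}]'|grep -E "posi|ft"
```

```text
position: [0.5989, -0.1933, 0.0735]
ft_force: [-0.2, -0.3, 0.2]
position: [0.5984, -0.1931, 0.0713]
ft_force: [-0.4, -0.7, -1.0]
```

```bash
python3 -m pendant '[{"claw":0.8,"linear":[0,0,0.05],"delta_rot":[0,0,0]},{"claw":-1,"linear":[0,0,0],"delta_rot":[0,0,0]},{"claw":-1,"linear":[0,0,0],"delta_rot":[0,0,0]},{"claw":-1,"linear":[0,0,0],"delta_rot":[0,0,0]},{"claw":-1,"linear":[0,0,0],"delta_rot":[0,0,0]},{"claw":-1,"linear":[0,0,0],"delta_rot":[0,0,0]},{"claw":-1,"linear":[0,0,0],"delta_rot":[0,0,0]}]' | grep -E "posi|ft|gap" && python3 -m pendant '[{"claw":-1,"linear":[0,0,-3],"delta_rot":[0,0,0]},{"claw":-1,"linear":[0,0,-4],"delta_rot":[0,0,0]},{"claw":-1,"linear":[0,0,-4],"delta_rot":[0,0,0]},{"claw":-1,"linear":[3,-1,0],"delta_rot":[0,0,0]},{"claw":-1,"linear":[4.5,-1.2,0],"delta_rot":[0,0,0]},{"claw":-1,"linear":[4.5,-1.2,0],"delta_rot":[0,0,0]},{"claw":-1,"linear":[4.5,-1.2,0],"delta_rot":[0,0,0]},{"claw":-1,"linear":[4.5,-1.2,0],"delta_rot":[0,0,0]}]' | grep posi && python3 -m pendant '[{"claw":-1,"linear":[4.5,-1.2,0],"delta_rot":[0,0,0]},{"claw":-1,"linear":[4.5,-1.2,0],"delta_rot":[0,0,0]},{"claw":-1,"linear":[4.5,-1.2,0],"delta_rot":[0,0,0]},{"claw":-1,"linear":[4.5,-1.2,0],"delta_rot":[0,0,0]},{"claw":-1,"linear":[4.5,-1.2,0],"delta_rot":[0,0,0]},{"claw":-1,"linear":[4.5,-1.2,0],"delta_rot":[0,0,0]},{"claw":-1,"linear":[4.5,-1.2,0],"delta_rot":[0,0,0]},{"claw":-1,"linear":[4.5,-1.2,0],"delta_rot":[0,0,0]}]'|grep posi && python3 -m pendant '[{"claw":-1,"linear":[1.5,0,0],"delta_rot":[0,0,0]},{"claw":-1,"linear":[0,0,0],"delta_rot":[0,0,0]},{"claw":-1,"linear":[0,0,0],"delta_rot":[0,0,0]},{"claw":-1,"linear":[0,0,0],"delta_rot":[0,0,0]},{"claw":-1,"linear":[0,0,0],"delta_rot":[0,0,0]}]'; python3 - <<'E'
from cap import *
W=snap('wrist','w10.png');print(get_obs()['position'])
i=cv2.imread('pics/w10.png')
for z,q in((.066,.029),(.0,.027)):
    h=hullc(W,.4456,.397,q,z,z+1e-4)[2];cv2.polylines(i,[h.astype(int)],True,(255,0,0),1)
cv2.imwrite('pics/w10b.png',i)
E
```

```text
position: [0.5985, -0.1932, 0.0709]
ft_force: [-0.1, -0.3, 0.3]
finger_gap: 0.0855
position: [0.5399, 0.0184, 0.181]
position: [0.4438, 0.3787, 0.1811]
time: 28.9
position: [0.445, 0.3906, 0.1811]
tool_rot: [[0.002, 1.0, 0.0], [1.0, -0.002, -0.0], [-0.0, 0.0, -1.0]]
ft_force: [-0.5, 0.6, 0.2]
finger_gap: 0.0856
gripper_force: 0.0
[0.44501271 0.39072297 0.18108724]
```

View pics/w10b.png

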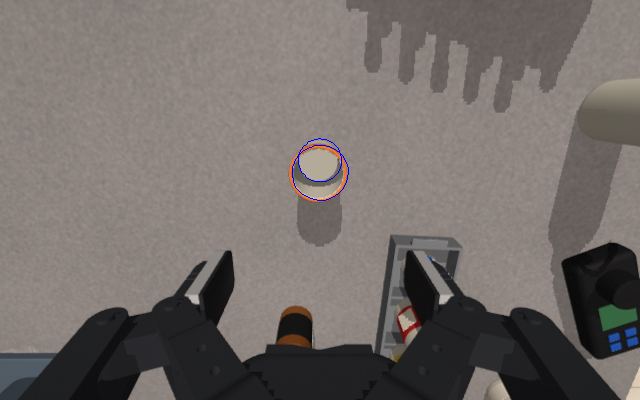

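The cup model matches, so the cup is at (.445,.397). Grasping.

```bash
python3 -m pendant '[{"claw":-1,"linear":[0.6,0,4],"delta_rot":[0,0,0]},{"claw":-1,"linear":[0,0,4],"delta_rot":[0,0,0]},{"claw":-1,"linear":[0,0,4],"delta_rot":[0,0,0]},{"claw":-1,"linear":[0,0,3.4],"delta_rot":[0,0,0]},{"claw":-1,"linear":[0,0,1.5],"delta_rot":[0,0,0]},{"claw":-1,"linear":[0,0,0],"delta_rot":[0,0,0]},{"claw":-1,"linear":[0,0,0],"delta_rot":[0,0,0]},{"claw":-1,"linear":[0,0,0],"delta_rot":[0,0,0]}]' | grep -E "posi|ft" ; python3 -m pendant '[{"claw":0.8,"linear":[0,0,0],"delta_rot":[0,0,0]},{"claw":0.8,"linear":[0,0,0],"delta_rot":[0,0,0]},{"claw":0.8,"linear":[0,0,0],"delta_rot":[0,0,0]},{"claw":0.8,"linear":[0,0,0],"delta_rot":[0,0,0]},{"claw":0.8,"linear":[0,0,0],"delta_rot":[0,0,0]},{"claw":0.8,"linear":[0,0,0],"delta_rot":[0,0,0]}]'
```

```text
position: [0.4466, 0.3991, 0.0149]
ft_force: [0.9, 0.0, -0.1]
time: 30.35
position: [0.4454, 0.3989, 0.0142]
tool_rot: [[-0.0, 1.0, 0.003], [1.0, 0.0, 0.002], [0.002, 0.003, -1.0]]
ft_force: [-1.9, -1.1, 5.5]
finger_gap: 0.0546
gripper_force: 63.4
```

```bash
python3 -m pendant '[{"claw":0.8,"linear":[0,0,-3],"delta_rot":[0,0,0]},{"claw":0.8,"linear":[0,0,-4],"delta_rot":[0,0,0]},{"claw":0.8,"linear":[0,0,-4.5],"delta_rot":[0,0,0]},{"claw":0.8,"linear":[0,0,-4.5],"delta_rot":[0,0,0]},{"claw":0.8,"linear":[-2,0.6,0],"delta_rot":[0,0,0]},{"claw":0.8,"linear":[-4,1.3,0],"delta_rot":[0,0,0]},{"claw":0.8,"linear":[-4,1.3,0],"delta_rot":[0,0,0]},{"claw":0.8,"linear":[-4,1.3,0],"delta_rot":[0,0,0]}]'|grep -E "posi|gap" && python3 -m pendant '[{"claw":0.8,"linear":[-4,1.3,0],"delta_rot":[0,0,0]},{"claw":0.8,"linear":[-4,1.3,0],"delta_rot":[0,0,0]},{"claw":0.8,"linear":[-4,1.3,0],"delta_rot":[0,0,0]},{"claw":0.8,"linear":[-4,1.3,0],"delta_rot":[0,0,0]},{"claw":0.8,"linear":[-4,1.3,0],"delta_rot":[0,0,0]},{"claw":0.8,"linear":[-4,1.3,0],"delta_rot":[0,0,0]},{"claw":0.8,"linear":[-4,1.3,0],"delta_rot":[0,0,0]},{"claw":0.8,"linear":[-3,0.6,0],"delta_rot":[0,0,0]}]'|grep -E "posi|gap" && python3 -m pendant '[{"claw":0.8,"linear":[-1.5,0.5,0],"delta_rot":[0,0,0]},{"claw":0.8,"linear":[0,0,0],"delta_rot":[0,0,0]},{"claw":0.8,"linear":[0,0,0],"delta_rot":[0,0,0]},{"claw":0.8,"linear":[0,0,0],"delta_rot":[0,0,0]},{"claw":0.8,"linear":[0,0,0],"delta_rot":[0,0,0]}]'
```

```text
position: [0.4898, 0.2568, 0.1721]
finger_gap: 0.0543
position: [0.5871, -0.0548, 0.1716]
finger_gap: 0.0545
time: 32.45
position: [0.5913, -0.0655, 0.1721]
tool_rot: [[-0.002, 1.0, 0.0], [1.0, 0.002, 0.0], [0.0, 0.0, -1.0]]
ft_force: [-0.1, 0.5, -0.5]
finger_gap: 0.0548
gripper_force: 63.6
```

```bash
python3 -m pendant '[{"claw":0.8,"linear":[0,0,4],"delta_rot":[0,0,0]},{"claw":0.8,"linear":[0,0,4],"delta_rot":[0,0,0]},{"claw":0.8,"linear":[0,0,4],"delta_rot":[0,0,0]},{"claw":0.8,"linear":[0,0,2],"delta_rot":[0,0,0]},{"claw":0.8,"linear":[0,0,1.2],"delta_rot":[0,0,0]},{"claw":0.8,"linear":[0,0,0.3],"delta_rot":[0,0,0]},{"claw":0.8,"linear":[0,0,0],"delta_rot":[0,0,0]},{"claw":0.8,"linear":[0,0,0],"delta_rot":[0,0,0]}]'|grep -E "posi|ft" && python3 -m pendant '[{"claw":0.8,"linear":[0,0,0],"delta_rot":[0,0,0]},{"claw":0.8,"linear":[0,0,0],"delta_rot":[0,0,0]},{"claw":0.8,"linear":[0,0,0],"delta_rot":[0,0,0]},{"claw":0.8,"linear":[0,0,0],"delta_rot":[0,0,0]}]'|grep -E "posi|ft"
```

```text
position: [0.5932, -0.0673, 0.019]
ft_force: [0.2, -0.3, 0.6]
position: [0.5917, -0.0672, 0.0172]
ft_force: [-0.1, -0.5, -1.4]
```

```bash
python3 -m pendant '[{"claw":0.8,"linear":[0,0,0.2],"delta_rot":[0,0,0]},{"claw":0.8,"linear":[0,0,0],"delta_rot":[0,0,0]},{"claw":0.8,"linear":[0,0,0],"delta_rot":[0,0,0]},{"claw":0.8,"linear":[0,0,0],"delta_rot":[0,0,0]}]' | grep -E "posi|ft" && python3 -m pendant '[{"claw":-1,"linear":[0,0,0],"delta_rot":[0,0,0]},{"claw":-1,"linear":[0,0,0],"delta_rot":[0,0,0]},{"claw":-1,"linear":[0,0,0],"delta_rot":[0,0,0]},{"claw":-1,"linear":[0,0,0],"delta_rot":[0,0,0]},{"claw":-1,"linear":[0,0,0],"delta_rot":[0,0,0]},{"claw":-1,"linear":[0,0,0],"delta_rot":[0,0,0]},{"claw":-1,"linear":[0,0,0],"delta_rot":[0,0,0]}]'|grep -E "posi|ft|gap" && python3 -m pendant '[{"claw":-1,"linear":[0,0,-3],"delta_rot":[0,0,0]},{"claw":-1,"linear":[0,0,-4],"delta_rot":[0,0,0]},{"claw":-1,"linear":[0,0,-4.5],"delta_rot":[0,0,0]},{"claw":-1,"linear":[0,0,-4.5],"delta_rot":[0,0,0]},{"claw":-1,"linear":[2,-4,-4],"delta_rot":[0,0,0]},{"claw":-1,"linear":[3,-4,-4],"delta_rot":[0,0,0]},{"claw":-1,"linear":[3,-4,-2],"delta_rot":[0,0,0]},{"claw":-1,"linear":[0,0,0],"delta_rot":[0,0,0]}]'; python3 -m pendant '[{"claw":-1,"linear":[0,0,0],"delta_rot":[0,0,0]},{"claw":-1,"linear":[0,0,0],"delta_rot":[0,0,0]},{"claw":-1,"linear":[0,0,0],"delta_rot":[0,0,0]}]'|grep posi; python3 -c "
from h import *
snap('wrist','w11.png');snap('side','s3.png');snap('scene','c3.png')
i=cv2.imread('pics/w11.png');j=cv2.imread('pics/s3.png')[120:320,160:480];k=cv2.imread('pics/c3.png')[80:280,130:450]
cv2.imwrite('pics/fin.png',np.vstack([cv2.resize(i,(480,300))[:, :],cv2.resize(j,(480,300))]))
cv2.imwrite('pics/fin2.png',np.hstack([cv2.imread('pics/fin.png'),cv2.resize(k,(320,200)).repeat(1,0) if 0 else np.vstack([k,cv2.resize(k,(320,400))])])[:600])"
```

```text
position: [0.5914, -0.0671, 0.0147]
ft_force: [-0.0, -0.6, -1.2]
position: [0.5915, -0.0671, 0.0148]
ft_force: [0.1, 0.3, -0.5]
finger_gap: 0.0855
time: 35.55
position: [0.4882, 0.0033, 0.2639]
tool_rot: [[-0.003, 1.0, 0.008], [1.0, 0.003, 0.0], [0.0, 0.008, -1.0]]
ft_force: [0.5, -0.4, -0.2]
finger_gap: 0.0851
gripper_force: 0.0
position: [0.4898, 0.0003, 0.2563]
```

View pics/fin2.png

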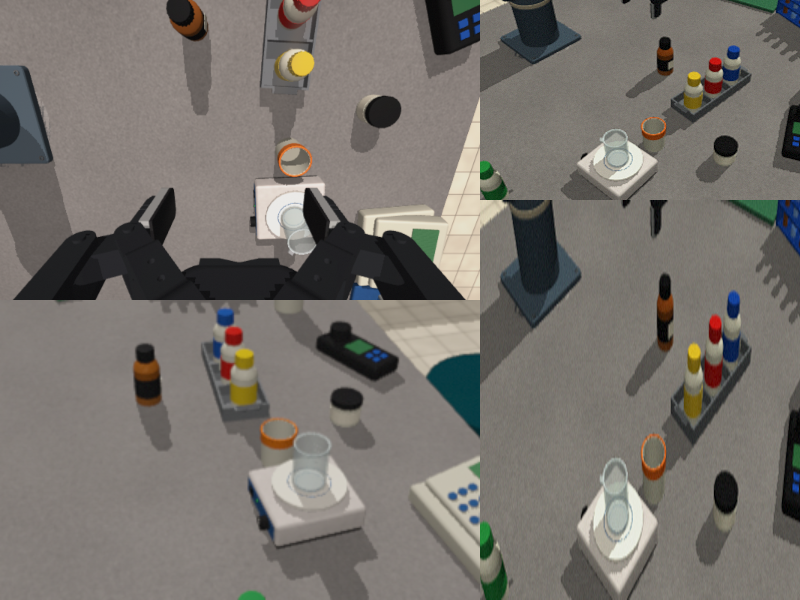

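All five things stand upright in their places: the bottles run yellow, red, blue away from the stirrer, the beaker is mid-plate, and the cup is in the gap. The brown bottle and the jar look undisturbed, and the arm is clear. Handing in.

```bash
python3 -c "
from h import *
print(r.close_job())"
```

```text
the job is handed in; nothing more can be done
None
```

The job is handed in at about 36 s of the 131 s allowed: the beaker is on the stirrer plate, the yellow, red and blue bottles are in their compartments in order, and the rinse cup is in the gap; the final pictures showed all five upright, but no verdict was returned.

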